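Shut the gas supply and vent the sample cylinder

ROBOT

A 6-joint arm with a two-finger parallel gripper is mounted at the origin on the work surface. World frame = base frame: x ahead of the robot, y to its left, z up, the work surface at z = 0. Lengths are in m, angles in rad, forces in N, time in s.
With the tool pointing down it reaches from about 0.35 to 0.85 m from the base axis. Payload 8.1 kg.
Tool frame: the origin (TCP) lies on the mounting face of the last link; the fingertips stand 186 mm ahead of it and the grasp point (between the pads) lies 167 mm ahead of it; y points along the fingers, x is the direction in which the jaws open and shut, and the axes are right-handed (so a half turn about y gives the same grasp; the last joint's range is limited). The gripper opens to 93 mm and grips with 3 to 60 N. Pads are 15 mm wide; open, the fingers measure 128 mm over their backs; the gripper's body (75 mm by 188 mm) begins 65 mm behind the grasp point.
Start: joints at [1.151, 0.13, 1.488, -0, 1.523, -0.085], TCP at [0.197, 0.567, 0.405] pointing down, gripper open.
Joint ranges: [-2.96, 2.96], [-0.89, 2.26], [0.02, 2.5], [-1.34, 4.48], [0, 2.73], [-2.66, 2.66]. Speed limits (rad/s): [2.39, 2.39, 2.79, 3.14, 3.14, 3.14].

INTERFACE

Orientations are given as a rotation vector (axis times angle).
In Python, from plant import robot, imaging gives the robot as it stands.
- The arm moves only by the shell command python3 -m inch 'ROWS' [OPENING] [FORCE]. ROWS is JSON, a list of rows, each an object of numbers: "x", "y", "z": the shift along the tool's x, y, z in mm; "twist": the turn about the tool's y in rad. In form: [{"x": .., "y": .., "z": .., "twist": ..}, ...]. A call has 1 to 12 rows; each row shifts and turns the commanded pose from where the row before left it, along the tool's axes as they then stand; what a row does not reach is not made up. A row lasts 1/10 s, in which the tool goes at most 50 mm and 8.59 degrees, less where a joint would pass 70% of its speed; a pose out of reach is approached as far as the arm can. A call with a gripper value outside its range is refused whole. OPENING is the gripper command: -1 is shut, 1 is fully open, values between are in proportion, set as the call begins (- or left out, the last holds). The fingers move at their own pace and stop on an object; FORCE is the grip in N (left out, the last holds). Time passes only in rows, so rows that do not move let the fingers close. It gives the time, the measured TCP pose, the force and the opening at its end, in the units of the state.
- robot.read_state(): the state, without advancing time (a new reading comes with each control period).
- imaging.read_camera(name): name is "scene" or "top" or "wrist"; returns a dict with "color" (420x560x3 uint8, red, green, blue), "depth" (420x560 float32, m along the optical axis (not along the pixel's ray), 0 where there is no reading), "fx", "fy", "cx", "cy" (pixels), "rvec" (rotation vector, rad) and "tvec" (3), from world to camera coordinates, as OpenCV has them; the wrist camera has in their place "tool_from_camera" (4x4, takes a point from camera to tool coordinates, whose origin is the TCP and whose axes are the tool frame's). Camera axes: x right, y down, z forward; pixel columns grow to the right and rows downward; lengths in m; the calibration is good to about 2 mm. A picture is of the moment at which its call begins: read the wrist's pose just before it.
- robot.close_job(): hands the job in, once; it reports no verdict.
The state is a dict: "t": time; "q": joint angles; "dq": joint speeds; "joint_torque": joint torques, N m; "tool_pos": TCP position; "orientation": TCP orientation; "force": force on the tool from outside, world axes, zero at the start; "wrist_torque": the same for the moment, N m; "opening": finger opening in m.
Only numpy, scipy, OpenCV 4.12 (cv2) and the standard library are available. Lean on these libraries where they do the work, as an engineer would, in place of code of your own. Each camera call takes 0.05 s, during which the arm holds its last target.

TASK

Let the pressure off the sample cylinder on the gas manifold: with a fingertip, push the lever of the supply valve (its steel tube bends down into the base plate) all the way shut, across its pipe, and only then push the lever of the vent valve (it carries the ribbed brass silencer) all the way open, in line with its pipe. Only push the levers, do not grip them, and leave the capped take-off valve's lever and the loose things lying about as they are. Finish with the hand clear of everything.

Things in the scene. Friction and masses are not known exactly. Their poses are not given: they have to be found in the camera images.
- manifold: the gas manifold, fixed: base plate 260 x 530 x 10 mm; square header bar on its robot side, top 80 mm above the table; in front of it three lever valves in a row 140 mm apart; at the right end a steel sample cylinder with a gauge, top 109 mm. Origin at table height below the middle valve's pivot; x along the pipes away from the bar, y along the row.
- supply_valve: the supply valve: its outlet is a steel tube that runs 105 mm out from the pivot and bends down into a flange on the base plate. Any of the three places. Origin on the lever's pivot axis, at table height; x level along the pipe towards the outlet, z up. Pipe axis 60 mm above the table; all but the lever is below 104 mm.
- vent_valve: the vent valve: its outlet is a brass silencer, a ribbed bullet shape 26 mm across, ending 98 mm from the pivot. Any of the three places. Origin on the lever's pivot axis, at table height; x level along the pipe towards the outlet, z up. Pipe axis 60 mm above the table; all but the lever is below 104 mm.
- takeoff_valve: the take-off valve, to be left alone: its outlet is closed by a short round brass cap 28 mm across, ending 57 mm from the pivot. Any of the three places. Origin on the lever's pivot axis, at table height; x level along the pipe towards the outlet, z up. Pipe axis 60 mm above the table; all but the lever is below 104 mm.
- supply_lever (a joint): level lever of the supply valve on its vertical pivot. 0 = fully shut: across the pipe, pointing along the valve's +y. 1.571 = fully open: in line with the pipe, pointing along the valve's -x, over the header bar. Grows anticlockwise from above. A stop at each end; stays where left; about 5 N at 70 mm from the pivot turns it. Starts at 0.9 to 1.57 (part or wide open).
- supply_tip (a point): outer end of the supply valve's lever, 99 mm from the pivot, on the lever's centre line at mid-height of its grip (112 mm above the table). The grip is 20 mm wide, from 27 to 99 mm from the pivot; underside 106 mm, top 118 mm above the table; a steel strip on it ends at 119.5 mm, the pivot nut at 127 mm
- vent_lever (a joint): level lever of the vent valve on its vertical pivot. 0 = fully shut: across the pipe, pointing along the valve's +y. 1.571 = fully open: in line with the pipe, pointing along the valve's -x, over the header bar. Grows anticlockwise from above. A stop at each end; stays where left; about 5 N at 70 mm from the pivot turns it. Starts shut, 0 to 0.08.
- vent_tip (a point): outer end of the vent valve's lever, 99 mm from the pivot, on the lever's centre line at mid-height of its grip (112 mm above the table). The grip is 20 mm wide, from 27 to 99 mm from the pivot; underside 106 mm, top 118 mm above the table; a steel strip on it ends at 119.5 mm, the pivot nut at 127 mm
- takeoff_lever (a joint): level lever of the take-off valve on its vertical pivot. 0 = fully shut: across the pipe, pointing along the valve's +y. 1.571 = fully open: in line with the pipe, pointing along the valve's -x, over the header bar. Grows anticlockwise from above. A stop at each end; stays where left; about 5 N at 70 mm from the pivot turns it. Starts anywhere; not to be moved.
- takeoff_tip (a point): outer end of the take-off valve's lever, 99 mm from the pivot, on the lever's centre line at mid-height of its grip (112 mm above the table). The grip is 20 mm wide, from 27 to 99 mm from the pivot; underside 106 mm, top 118 mm above the table; a steel strip on it ends at 119.5 mm, the pivot nut at 127 mm
- vial: glass vial with white cap, 25 mm across, 52 mm tall, standing on the base plate between two valves; not to be disturbed. Origin at the centre of its underside
- fitting: loose brass screw fitting, 22 mm across, 34 mm tall, standing on the base plate between two valves; not to be disturbed. Origin at the centre of its underside
- spanner: steel spanner, 150 mm, lying on the table left of the manifold; not to be disturbed
- plug: loose steel screw plug, 28 mm across, 26 mm tall, standing on the base plate beside the sample cylinder; not to be disturbed. Origin at the centre of its underside
- bottle: white plastic bottle, 54 mm across, 130 mm tall, on the table; not to be disturbed. Origin at the centre of its underside
- beaker: glass beaker, 68 mm across, 80 mm tall, on the table; not to be disturbed. Origin at the centre of its underside

How it is judged:
By the outcome, as a careful person would: the job done as asked, in the order asked, and still so for the second after the job is handed in, with the robot touching nothing.
It also fails if it takes over 50 s, if anything falls off the work surface, if the arm or the gripper's body presses on something with over 40 N, if the wrist force passes 120 N, or if a joint passes its speed limit or range.

## Working session

There is one attempt and no reset: what is moved stays moved. The work goes in short steps, Python scripts to look and compute and a shell command to move; the robot and the scene stay as the last step left them, time stands still between calls to the robot, and variables do not carry over. Pictures are saved under pics/ and viewed, and the job is handed in when it is done.

```bash
ls; mkdir -p pics; python3 - <<'E'
from plant import robot, imaging
import cv2
s=robot.read_state(); print(s)
for n in ["scene","top","wrist"]:
    c=imaging.read_camera(n); cv2.imwrite(f"pics/{n}0.png",c["color"][:,:,::-1])
    print(n,{k:v for k,v in c.items() if k not in("color","depth")})
E
```

```text
pics
{'t': 0.0, 'q': array([ 1.15062200e+00,  1.31173744e-01,  1.48925767e+00, -3.21945709e-06,
        1.52300593e+00, -8.54167732e-02]), 'dq': array([-1.51826728e-03,  5.64678199e-04, -1.56927316e-03,  1.15860202e-03,
       -3.21988894e-05, -1.30060079e-03]), 'joint_torque': array([ 2.56271014e-03, -5.59854412e+01, -4.91759169e+01,  7.69004412e-02,
        3.57978127e-02, -2.66049492e-04]), 'tool_pos': array([0.19702138, 0.56649255, 0.40369149]), 'orientation': array([-1.35013795, -0.95797746,  0.96060579]), 'force': array([ 0.07703817, -0.01704606,  0.42487066]), 'wrist_torque': array([-0.00264931,  0.01662192, -0.01380909]), 'opening': 0.09269730392867824}
scene {'fx': 534.480391267378, 'fy': 534.480391267378, 'cx': 275.5927040684194, 'cy': 213.3656088342491, 'rvec': array([ 1.68848362,  1.63046131, -0.83016554]), 'tvec': array([-0.02203706, -0.29300593,  1.88631962])}
top {'fx': 502.1231133991618, 'fy': 502.1231133991618, 'cx': 271.99041314275337, 'cy': 204.33236871706748, 'rvec': array([ 2.1214521 , -2.16204653,  0.18651055]), 'tvec': array([-0.00810106,  0.59701118,  1.49623327])}
wrist {'fx': 292.8700719117039, 'fy': 292.8700719117039, 'cx': 277.75482599031244, 'cy': 209.86356208322908, 'tool_from_camera': array([[ 9.99998370e-01, -2.13394019e-04,  1.79311955e-03,
        -6.03338353e-04],
       [-1.78453353e-03, -2.68633803e-01,  9.63240726e-01,
         2.01396221e-02],
       [ 2.76142714e-04, -9.63242355e-01, -2.68633746e-01,
         7.37762777e-02],
       [ 0.00000000e+00,  0.00000000e+00,  0.00000000e+00,
         1.00000000e+00]])}
```

View pics/scene0.png

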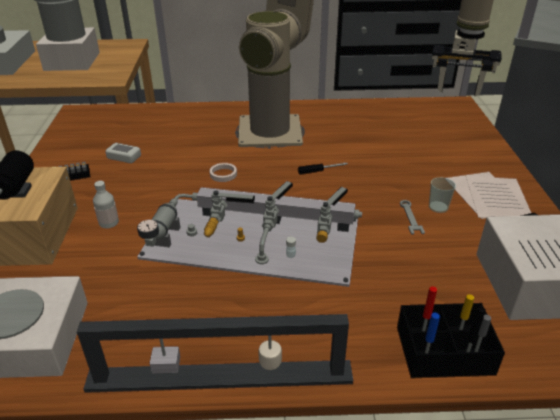

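View pics/top0.png

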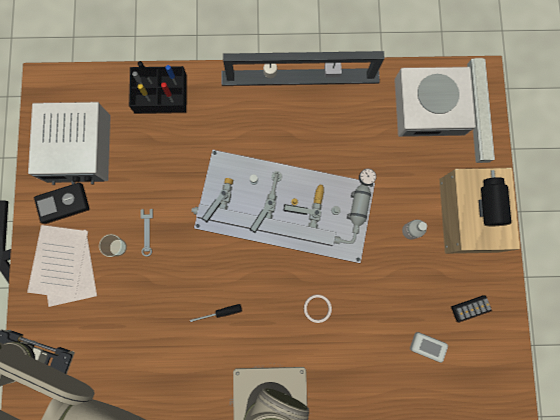

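```bash
python3 - <<'E'
from scipy.spatial.transform import Rotation as R
import numpy as np
print(R.from_rotvec([-1.35013795, -0.95797746,  0.96060579]).as_matrix().round(3))
E
```

```text
[[ 0.329 -0.001 -0.944]
 [ 0.944 -0.002  0.329]
 [-0.002 -1.     0.   ]]
```

```bash
python3 - <<'E'
import cv2
im=cv2.imread("pics/top0.png")[140:270,185:385]
cv2.imwrite("pics/top0z.png",cv2.resize(im,None,fx=4,fy=4,interpolation=cv2.INTER_CUBIC))
im=cv2.imread("pics/scene0.png")[170:280,130:370]
cv2.imwrite("pics/scene0z.png",cv2.resize(im,None,fx=3.3,fy=3.3,interpolation=cv2.INTER_CUBIC))
E
```

```text
(no output)
```

View pics/top0z.png

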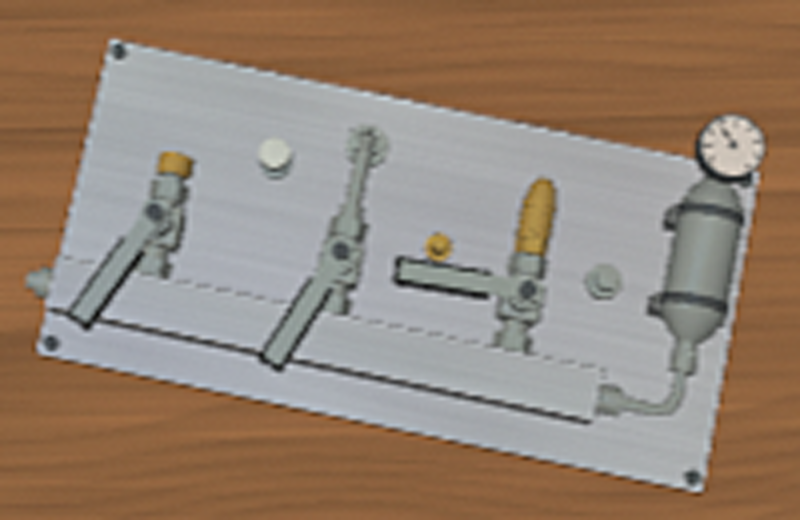

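View pics/scene0z.png

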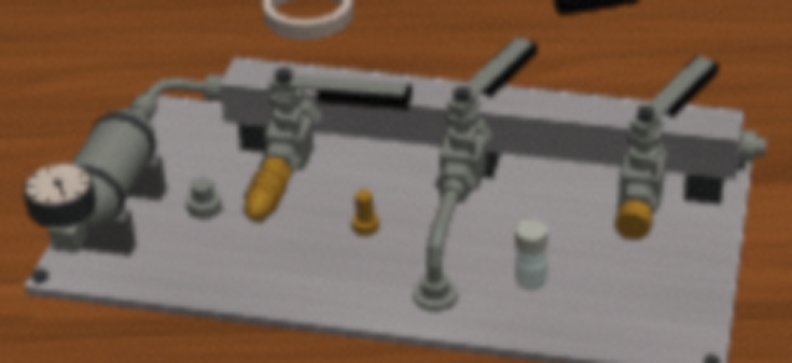

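The top view shows three valves. Zoomed pixels are: take-off nut (155,211), supply nut (340,250) with its tip at (273,358), and vent nut (527,290) with its tip at (397,270). I'll turn those into world positions.

```bash
cat > h.py <<'E'
import numpy as np, cv2
from scipy.spatial.transform import Rotation as R
from plant import robot, imaging
def ray(c,uv,z):
    Rm=R.from_rotvec(c["rvec"]).as_matrix(); o=-Rm.T@c["tvec"]
    d=Rm.T@np.array([(uv[0]-c["cx"])/c["fx"],(uv[1]-c["cy"])/c["fy"],1])
    return o+d*(z-o[2])/d[2]
def project(c,p):
    return cv2.projectPoints(np.array(p,float).reshape(-1,3),c["rvec"],c["tvec"],np.array([[c["fx"],0,c["cx"]],[0,c["fy"],c["cy"]],[0,0,1]]),None)[0][:,0]
E
python3 - <<'E'
from h import *
c=imaging.read_camera("top"); s=imaging.read_camera("scene")
z=lambda u,v:(185+(u+.5)/4-.5,140+(v+.5)/4-.5)
sz=lambda u,v:(130+u/3.3,170+v/3.3)
P={k:ray(c,z(*p),h) for k,p,h in [("to",(155,211),.127),("su",(340,250),.127),("ve",(527,290),.127),
 ("to_t",(82,318),.118),("su_t",(273,358),.118),("ve_t",(397,270),.118),("vial",(274,155),.062),("fit",(438,245),.044),("plug",(603,283),.036)]}
for k,p in P.items(): print(k,p.round(4))
for k,p,h in [("to",(645,117),.127),("su",(462,94),.127),("ve",(284,76),.127),("su_t",(522,50),.118),("ve_t",(410,92),.118)]: print("scene",k,ray(s,sz(*p),h).round(4))
print(np.linalg.norm(P["to"]-P["su"]),np.linalg.norm(P["su"]-P["ve"]))
y=P["to"]-P["ve"]; ya=np.arctan2(y[1],y[0]); print("manifold yaw",ya-np.pi/2)
for k in["to","su","ve"]:
    d=P[k+"_t"]-P[k]; print(k,np.hypot(*d[:2]),"ang",np.arctan2(d[1],d[0])-ya)
# depth checks
for k in ["su","su_t","ve_t"]:
    print(k)
E
```

```text
to [0.622  0.1232 0.127 ]
su [ 0.5906 -0.0116  0.127 ]
ve [ 0.5586 -0.1473  0.127 ]
to_t [0.5452 0.1775 0.118 ]
su_t [0.5133 0.0386 0.118 ]
ve_t [ 0.5765 -0.0532  0.118 ]
vial [0.6765 0.0372 0.062 ]
fit [ 0.6071 -0.0881  0.044 ]
plug [ 0.5763 -0.2157  0.036 ]
scene to [0.6369 0.1251 0.127 ]
scene su [ 0.6015 -0.0092  0.127 ]
scene ve [ 0.5717 -0.1447  0.127 ]
scene su_t [0.5301 0.0396 0.118 ]
scene ve_t [ 0.5843 -0.0486  0.118 ]
0.13842336491606247 0.1393629784112344
manifold yaw -0.23026089486810797
to 0.09403975749682364 ang 1.1854632337857711
su 0.09219508665143172 ang 1.2251382333468799
ve 0.09571701685972012 ang 0.04225165581681245
su
su_t
ve_t
```

```bash
python3 - <<'E'
from h import *
def cloud(n):
    c=imaging.read_camera(n); d=c["depth"]; v,u=np.mgrid[:420,:560]
    p=np.stack([(u-c["cx"])/c["fx"]*d,(v-c["cy"])/c["fy"]*d,d],-1)
    Rm=R.from_rotvec(c["rvec"]).as_matrix()
    return (p-c["tvec"])@Rm, d>0
for n in ["top","scene"]:
    w,ok=cloud(n)
    for nm,ce in [("to",(.622,.123)),("su",(.5906,-.0116)),("ve",(.5586,-.1473))]:
        m=ok&(np.hypot(w[...,0]-ce[0],w[...,1]-ce[1])<.125)
        lev=m&(w[...,2]>.110)&(w[...,2]<.135)
        q=w[lev][:,:2]
        nut=m&(w[...,2]>.1215)&(w[...,2]<.135)
        print(n,nm,lev.sum(),q.min(0).round(3),q.max(0).round(3),"nut",nut.sum(),w[nut].mean(0).round(4))
        r=cv2.minAreaRect((q*1000).astype(np.float32)); print("  rect",r)
        print("  pt furthest",max(q,key=lambda a:np.hypot(*(a-ce))))
    for h in [(.45,.0)]:
        m=ok&(np.hypot(w[...,0]-h[0],w[...,1]-h[1])<.02); print("table z",np.median(w[m][:,2]))
E
```

```text
top to 276 [0.528 0.008] [0.634 0.19 ] nut 63 [0.5899 0.1422 0.1242]
  rect ((559.8812255859375, 99.68388366699219), (150.05381774902344, 109.30170440673828), 63.118141174316406)
  pt furthest [0.53374933 0.03495827]
top su 430 [ 0.504 -0.133] [0.602 0.05 ] nut 110 [ 0.5611 -0.0273  0.1239]
  rect ((567.2070922851562, -32.562965393066406), (77.93815612792969, 189.65896606445312), 17.86879539489746)
  pt furthest [ 0.5600527  -0.13211431]
top ve 244 [ 0.549 -0.159] [ 0.586 -0.051] nut 64 [ 0.5647 -0.1153  0.1244]
  rect ((566.5631713867188, -104.63734436035156), (110.91305541992188, 21.242591857910156), 78.90730285644531)
  pt furthest [ 0.57951096 -0.05066355]
table z 0.0006678586727371534
scene to 307 [0.523 0.003] [0.637 0.19 ] nut 24 [0.6177 0.1258 0.1243]
  rect ((571.9487915039062, 96.77326965332031), (162.61663818359375, 103.5435562133789), 69.32017517089844)
  pt furthest [0.54056732 0.02824858]
scene su 443 [ 0.506 -0.133] [0.608 0.05 ] nut 26 [ 0.5878 -0.0212  0.1242]
  rect ((571.4668579101562, -33.57178497314453), (81.27507019042969, 191.76394653320312), 17.483213424682617)
  pt furthest [ 0.56318369 -0.13330473]
scene ve 280 [ 0.555 -0.158] [ 0.593 -0.049] nut 22 [ 0.5686 -0.1328  0.1248]
  rect ((572.803466796875, -104.03722381591797), (109.37189483642578, 26.7501220703125), 80.63729095458984)
  pt furthest [ 0.58982591 -0.05182794]
table z nan
  return _methods._mean(a, axis=axis, dtype=dtype,
  ret = ret.dtype.type(ret / rcount)
```

```bash
python3 -m inch '[{"twist":-0.105},{"x":-24,"z":-22},{"x":-24,"z":-22},{"x":-24,"z":-22},{"x":-24,"z":-22},{"x":-24,"z":-22},{"x":-24,"z":-22},{"x":-24,"z":-22},{"x":-24,"z":-22},{"x":-24,"z":-22},{"x":-24,"z":-22}]' -1 20
cat >> h.py <<'E'
YAW=-0.230
EX=np.array([np.cos(YAW),np.sin(YAW)]); EY=np.array([-EX[1],EX[0]])
PIV={"su":np.array([.592,-.011]),"ve":np.array([.560,-.147])}
def where(tgt=None,piv="su",tipz=None):
    s=robot.read_state(); Rm=R.from_rotvec(s["orientation"]).as_matrix()
    tip=s["tool_pos"]+.186*Rm[:,1]
    d=(tip[:2]-PIV[piv]); loc=np.array([d@EX,d@EY])*1000
    print("t",round(s["t"],2),"tip local mm",loc.round(1),"tip z",tip[2].round(4),"F",s["force"].round(1),"open",round(s["opening"],4))
    xa=Rm[:2,0]; print("tool x vs ey (rad)",round(np.arctan2(xa[1],xa[0])-np.arctan2(EY[1],EY[0]),3), "tilt",Rm[2].round(3))
    if tgt is not None:
        w=np.r_[PIV[piv]+EX*tgt[0]/1e3+EY*tgt[1]/1e3, tip[2] if tipz is None else tipz]
        print("need tool mm",(Rm.T@(w-tip)*1000).round(1))
E
python3 -c "
from h import *
where((-83,-9),'su')"
```

```text
t 0.35 tip local mm [-516.2  472.3] tip z 0.2185 F [-0.9 -0.3  0.3] open 0.0928
tool x vs ey (rad) -0.105 tilt [-0. -1.  0.]
need tool mm [-4.334e+02  2.000e-01 -4.812e+02]$[0]: bad value
```

```bash
python3 -m inch '[{"x":0,"y":0,"z":0,"twist":-0.105}]' -1 20
python3 -c "
from h import *
where((-83,-9),'su')"
```

```text
t: 0.45
tool_pos: [0.1971, 0.5667, 0.4046]
orientation: [-1.309, -1.039, 1.039]
force: [0.8, 0.3, -0.1]
opening: 0.0889
t 0.45 tip local mm [-516.2  472.4] tip z 0.2186 F [ 0.8  0.3 -0.1] open 0.0889
tool x vs ey (rad) 0.001 tilt [-0. -1.  0.]
need tool mm [-481.8    0.  -432.8]
```

```bash
python3 -m inch '[{"x":-24,"y":0,"z":-21,"twist":0},{"x":-24,"y":0,"z":-21,"twist":0},{"x":-24,"y":0,"z":-21,"twist":0},{"x":-24,"y":0,"z":-21,"twist":0},{"x":-24,"y":0,"z":-21,"twist":0},{"x":-24,"y":0,"z":-21,"twist":0},{"x":-24,"y":0,"z":-21,"twist":0},{"x":-24,"y":0,"z":-21,"twist":0},{"x":-24,"y":0,"z":-21,"twist":0},{"x":-24,"y":0,"z":-21,"twist":0}]' -1 20
python3 -c "
from h import *
where((-83,-9),'su')"
python3 -m inch '[{"x":-24,"y":0,"z":-21,"twist":0},{"x":-24,"y":0,"z":-21,"twist":0},{"x":-24,"y":0,"z":-21,"twist":0},{"x":-24,"y":0,"z":-21,"twist":0},{"x":-24,"y":0,"z":-21,"twist":0},{"x":-24,"y":0,"z":-21,"twist":0},{"x":-24,"y":0,"z":-21,"twist":0},{"x":-24,"y":0,"z":-21,"twist":0},{"x":-24,"y":0,"z":-21,"twist":0},{"x":0,"y":0,"z":0,"twist":0}]' -1 20
python3 -c "
from h import *
where((-83,-9),'su')
s=robot.read_state();print(s['q'])
c=imaging.read_camera('wrist'); cv2.imwrite('pics/w1.png',c['color'][:,:,::-1])
c=imaging.read_camera('top'); cv2.imwrite('pics/t1.png',c['color'][:,:,::-1])
"
```

```text
t: 1.45
tool_pos: [0.3473, 0.284, 0.4049]
orientation: [-1.309, -1.039, 1.038]
force: [0.6, 0.8, -0.6]
opening: 0.0099
t 1.45 tip local mm [-305.4  231.5] tip z 0.2189 F [ 0.6  0.8 -0.6] open 0.0099
tool x vs ey (rad) 0.0 tilt [ 0. -1. -0.]
need tool mm [-240.6    0.  -222.3]
t: 2.45
tool_pos: [0.4828, 0.0291, 0.4047]
orientation: [-1.312, -1.036, 1.036]
force: [-0.2, 0.1, 0.1]
opening: 0.0006
t 2.45 tip local mm [-115.4   13.9] tip z 0.2187 F [-0.2  0.1  0.1] open 0.0006
tool x vs ey (rad) -0.003 tilt [-0.001 -1.    -0.001]
need tool mm [-22.8   0.  -32.4]
[-4.54540083e-02 -1.89424240e-01  1.80175110e+00 -1.07590365e-03
  1.52882717e+00 -1.38306828e+00]
```

View pics/w1.png

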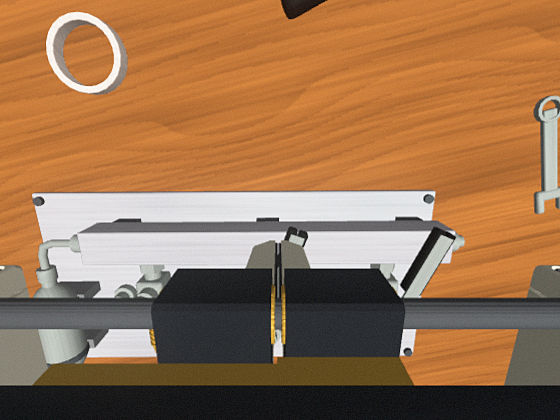

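The wrist view shows the closed fingers at about (278,255), with the supply lever tip just right of them at (296,237). Next I'll line up and descend.

```bash
python3 -m inch '[{"x":-12,"y":0,"z":-16,"twist":0},{"x":-12,"y":0,"z":-16,"twist":0},{"x":0,"y":20,"z":0,"twist":0},{"x":0,"y":20,"z":0,"twist":0},{"x":0,"y":20,"z":0,"twist":0},{"x":0,"y":10,"z":0,"twist":0},{"x":0,"y":0,"z":0,"twist":0}]'
python3 -c "
from h import *
where((-83,-9),'su')
s=robot.read_state()
Rm=R.from_rotvec(s['orientation']).as_matrix()
c=imaging.read_camera('wrist'); cv2.imwrite('pics/w2.png',c['color'][:,:,::-1])
T=c['tool_from_camera']
def pr(w):
    t=Rm.T@(np.array(w)-s['tool_pos']); p=T[:3,:3].T@(t-T[:3,3]); return (p[0]/p[2]*c['fx']+c['cx'],p[1]/p[2]*c['fy']+c['cy'])
print('lever tip expected', [pr(np.r_[PIV['su']+ r*(-EX*np.sin(1.225)+EY*np.cos(1.225)),.118]) for r in (.099,.06)])
tip=s['tool_pos']+.186*Rm[:,1]
print('finger corners',[pr(tip+Rm[:,0]*a+Rm[:,2]*b) for a in(-.0175,.0175) for b in (-.0075,.0075)])
c=imaging.read_camera('scene'); im=c['color'][120:280,130:370,::-1]; cv2.imwrite('pics/s2.png',cv2.resize(im,None,fx=3.3,fy=3.3,interpolation=cv2.INTER_CUBIC))
"
```

```text
t: 3.25
tool_pos: [0.5066, 0.0021, 0.3332]
orientation: [-1.306, -1.037, 1.041]
force: [-0.2, 0.1, -0.2]
opening: 0.0008
t 3.25 tip local mm [-86.7  -6.7] tip z 0.1472 F [-0.2  0.1 -0.2] open 0.0008
tool x vs ey (rad) 0.001 tilt [-0.    -1.     0.003]
need tool mm [-2.3 -0.  -3.7]
lever tip expected [(np.float64(335.4542594902791), np.float64(227.77978951355013)), (np.float64(314.83529619752693), np.float64(274.94067599013204))]
finger corners [(np.float64(250.11928966905762), np.float64(264.32197089844647)), (np.float64(249.49867739220423), np.float64(241.7284136148134)), (np.float64(306.5562142549197), np.float64(264.2913816888116)), (np.float64(307.2169887297323), np.float64(241.7051158295569))]
```

View pics/w2.png

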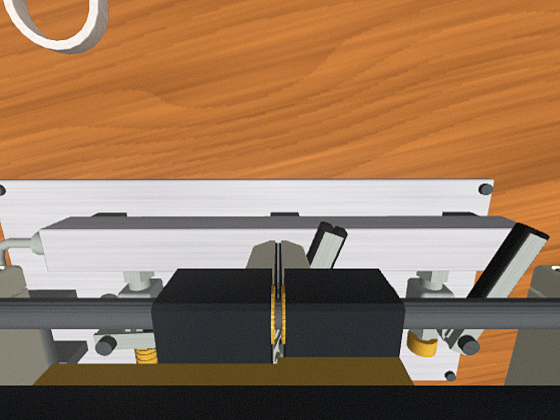

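View pics/s2.png

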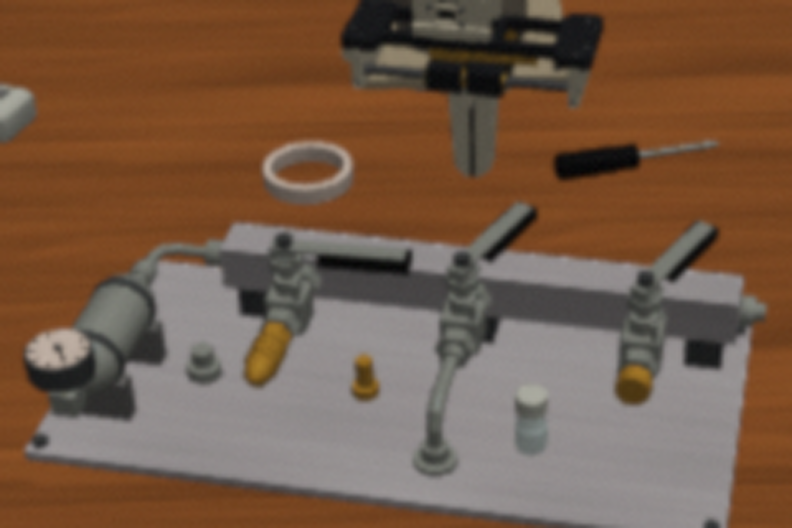

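The lever tip is seen at about (334,228) in the wrist picture and was predicted at (335,228), so the geometry holds. Next I'll descend to tip z of about 0.107.

```bash
python3 -m inch '[{"x":-1,"y":15,"z":-2,"twist":0},{"x":0,"y":15,"z":-1,"twist":0},{"x":0,"y":10,"z":0,"twist":0},{"x":0,"y":0,"z":0,"twist":0}]'
python3 -c "
from h import *
where((-83,-9),'su',.107)
"
```

```text
t: 3.75
tool_pos: [0.5092, -0.0005, 0.292]
orientation: [-1.306, -1.035, 1.04]
force: [-0.3, 0.4, -0.2]
opening: 0.0003
t 3.75 tip local mm [-83.8  -8.8] tip z 0.106 F [-0.3  0.4 -0.2] open 0.0003
tool x vs ey (rad) 0.0 tilt [-0.001 -1.     0.004]
need tool mm [-0.2 -1.  -0.8]
```

```bash
python3 -m inch '[{"x":6,"y":-1,"z":-5,"twist":0},{"x":8,"y":0,"z":-3,"twist":0},{"x":8,"y":0,"z":-3,"twist":0},{"x":6,"y":0,"z":-4,"twist":0},{"x":6,"y":0,"z":-4,"twist":0},{"x":6,"y":0,"z":-5,"twist":0},{"x":5,"y":0,"z":-5,"twist":0},{"x":0,"y":0,"z":0,"twist":0}]'
python3 -c "
from h import *
where((-56.5,36),'su',.107)
c=imaging.read_camera('wrist'); cv2.imwrite('pics/w3.png',c['color'][:,:,::-1])
"
```

```text
t: 4.55
tool_pos: [0.549, 0.0378, 0.2961]
orientation: [-1.308, -1.038, 1.039]
force: [-5.4, 1.3, 2.3]
opening: 0.0003
t 4.55 tip local mm [-53.3  37.8] tip z 0.1101 F [-5.4  1.3  2.3] open 0.0003
tool x vs ey (rad) 0.001 tilt [ 0.    -1.     0.002]
need tool mm [-1.8  3.1  3.2]
```

View pics/w3.png

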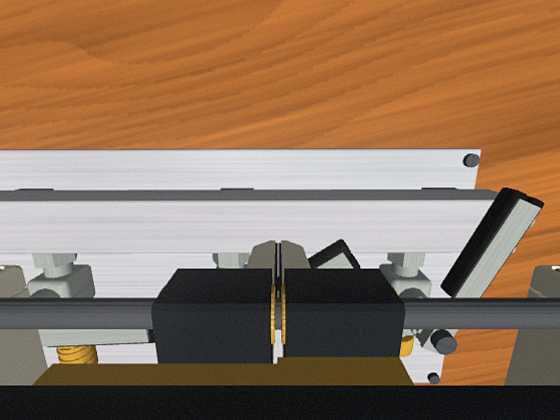

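The lever is moving with the finger (contact force about 5 N) and its tip now shows at (335,255). I'll continue the push.

```bash
python3 -m inch '[{"x":4,"y":2,"z":-5,"twist":0},{"x":4,"y":0,"z":-5,"twist":0},{"x":3,"y":0,"z":-6,"twist":0},{"x":3,"y":0,"z":-6,"twist":0},{"x":2,"y":0,"z":-6,"twist":0},{"x":1,"y":0,"z":-5,"twist":0},{"x":0,"y":0,"z":0,"twist":0}]'
python3 -c "
from h import *
where((-17.5,54.5),'su',.108)
c=imaging.read_camera('top'); im=c['color'][140:270,185:385,::-1]; cv2.imwrite('pics/t4.png',cv2.resize(im,None,fx=4,fy=4,interpolation=cv2.INTER_CUBIC))
c=imaging.read_camera('scene'); im=c['color'][120:280,130:370,::-1]; cv2.imwrite('pics/s4.png',cv2.resize(im,None,fx=3.3,fy=3.3,interpolation=cv2.INTER_CUBIC))
"
```

```text
t: 5.3
tool_pos: [0.5852, 0.0466, 0.2943]
orientation: [-1.309, -1.039, 1.038]
force: [-3.0, 1.6, 0.8]
opening: 0.0006
t 5.3 tip local mm [-19.7  54.6] tip z 0.1083 F [-3.   1.6  0.8] open 0.0006
tool x vs ey (rad) 0.001 tilt [ 0.001 -1.     0.   ]
need tool mm [-0.1  0.3 -2.2]
```

View pics/s4.png

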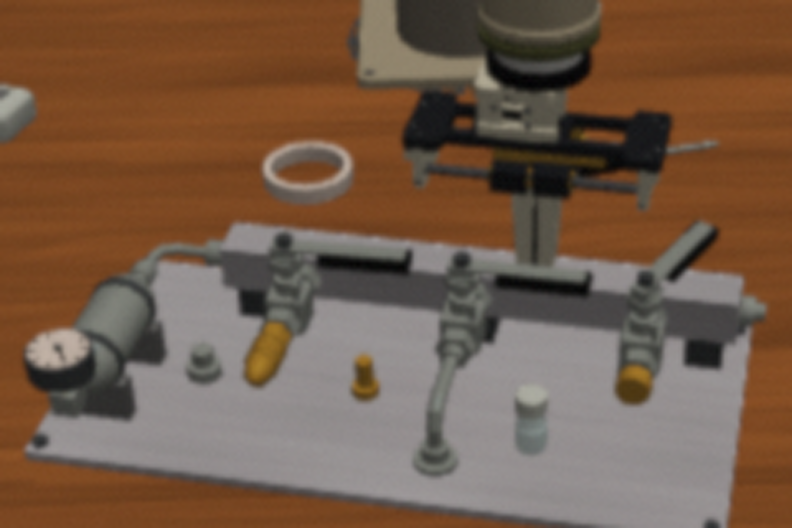

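The supply lever is nearly across its pipe. I'll push on gently until the stop shows in the force.

```bash
for i in 1; do python3 -m inch '[{"x":0,"y":0,"z":-2,"twist":0},{"x":0,"y":0,"z":-1,"twist":0},{"x":0,"y":0,"z":0,"twist":0}]'; done
python3 -c "
from h import *
where((-17.5,54.5),'su',.108)"
python3 -m inch '[{"x":0,"y":0,"z":-2,"twist":0},{"x":0,"y":0,"z":0,"twist":0}]'
python3 -c "
from h import *
where((-17.5,54.5),'su',.108)"
```

```text
t: 5.7
tool_pos: [0.5865, 0.0461, 0.2941]
orientation: [-1.305, -1.036, 1.04]
force: [-14.3, 5.5, 10.4]
opening: 0.0004
t 5.7 tip local mm [-19.2  54.5] tip z 0.1081 F [-14.3   5.5  10.4] open 0.0004
tool x vs ey (rad) 0.001 tilt [ 0.001 -1.     0.004]
need tool mm [ 0.   0.1 -1.7]
t: 5.9
tool_pos: [0.5874, 0.0459, 0.294]
orientation: [-1.302, -1.034, 1.042]
force: [-23.6, 6.0, 18.5]
opening: 0.0008
t 5.9 tip local mm [-19.   54.5] tip z 0.108 F [-23.6   6.   18.5] open 0.0008
tool x vs ey (rad) 0.001 tilt [ 0.    -1.     0.008]
need tool mm [ 0.   0.  -1.5]
```

The stop is firm: about 24 N with almost no further motion. I'll back off, lift, and check with the top camera before touching the vent.

```bash
python3 -m inch '[{"x":0,"y":0,"z":5,"twist":0},{"x":0,"y":0,"z":8,"twist":0},{"x":0,"y":-20,"z":5,"twist":0},{"x":0,"y":-35,"z":20,"twist":0},{"x":0,"y":-35,"z":40,"twist":0},{"x":-30,"y":-30,"z":40,"twist":0},{"x":-40,"y":0,"z":30,"twist":0},{"x":0,"y":0,"z":0,"twist":0}]'
python3 -c "
from h import *
where((28,62),'ve',.165)
c=imaging.read_camera('top'); im=c['color'][140:270,185:385,::-1]; cv2.imwrite('pics/t5.png',cv2.resize(im,None,fx=4,fy=4,interpolation=cv2.INTER_CUBIC))
"
```

```text
t: 6.7
tool_pos: [0.4351, 0.0107, 0.408]
orientation: [-1.313, -1.038, 1.037]
force: [1.4, 0.6, -0.7]
opening: 0.0004
t 6.7 tip local mm [-157.2  124.8] tip z 0.222 F [ 1.4  0.6 -0.7] open 0.0004
tool x vs ey (rad) -0.001 tilt [-0.001 -1.    -0.002]
need tool mm [ -62.5   57.5 -185.1]
```

View pics/t5.png

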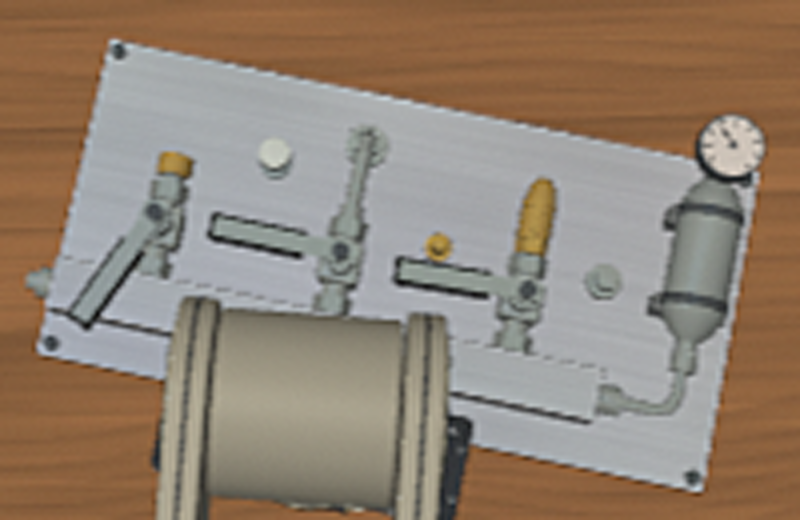

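```bash
python3 - <<'E'
from h import *
c=imaging.read_camera("top")
z=lambda u,v:(185+(u+.5)/4-.5,140+(v+.5)/4-.5)
P=[ray(c,z(*p),h) for p,h in [((155,211),.127),((340,250),.127),((527,290),.127),((212,226),.119),((397,270),.119)]]
y=P[0]-P[2]; ya=np.arctan2(y[1],y[0])
for a,b in((3,1),(4,2)):
    d=P[a]-P[b]; print(np.hypot(*d[:2]),np.arctan2(d[1],d[0])-ya)
# depth-based lever direction: points with z>.112
d=c["depth"]; v,u=np.mgrid[:420,:560]
p=np.stack([(u-c["cx"])/c["fx"]*d,(v-c["cy"])/c["fy"]*d,d],-1); w=(p-c["tvec"])@R.from_rotvec(c["rvec"]).as_matrix()
for n in("su","ve"):
    q=w[...,:2]-PIV[n]; lx=q@EX; ly=q@EY
    m=(d>0)&(w[...,2]>.113)&(w[...,2]<.123)&(ly>.03)&(ly<.1)&(abs(lx)<.03)
    print(n,m.sum(),np.polyfit(ly[m],lx[m],1), [lx[m&(ly>a)&(ly<a+.02)].mean().round(4) for a in(.03,.05,.07)])
E
```

```text
0.09599421245055476 0.010344211320323371
0.09572384399367359 0.04394162199059548
su 134 [-0.00182855 -0.00240073] [np.float64(-0.002), np.float64(-0.0029), np.float64(-0.0028)]
ve 141 [-0.05361108 -0.00096017] [np.float64(-0.0032), np.float64(-0.0042), np.float64(-0.0052)]
```

The supply lever measures 0.00 to 0.01 rad, so it is shut. The vent still reads about 0.05 rad and nothing else has moved. Now to the vent start.

```bash
python3 -m inch '[{"x":-10,"y":0,"z":-30,"twist":0},{"x":-10,"y":0,"z":-30,"twist":0},{"x":-10,"y":0,"z":-30,"twist":0},{"x":-10,"y":0,"z":-30,"twist":0},{"x":-10,"y":0,"z":-30,"twist":0},{"x":-10,"y":10,"z":-30,"twist":0},{"x":-2,"y":20,"z":-5,"twist":0},{"x":0,"y":20,"z":0,"twist":0},{"x":0,"y":0,"z":0,"twist":0}]'
python3 -c "
from h import *
where((28,62),'ve',.108)
c=imaging.read_camera('scene'); im=c['color'][120:280,130:370,::-1]; cv2.imwrite('pics/s6.png',cv2.resize(im,None,fx=3.3,fy=3.3,interpolation=cv2.INTER_CUBIC))
"
```

```text
t: 7.7
tool_pos: [0.6044, -0.0895, 0.3524]
orientation: [-1.303, -1.034, 1.041]
force: [-0.4, 0.1, -0.4]
opening: 0.0005
t 7.7 tip local mm [28.9 66.2] tip z 0.1664 F [-0.4  0.1 -0.4] open 0.0005
tool x vs ey (rad) 0.0 tilt [ 0.    -1.     0.007]
need tool mm [-4.2 58.4  0.5]
```

View pics/s6.png

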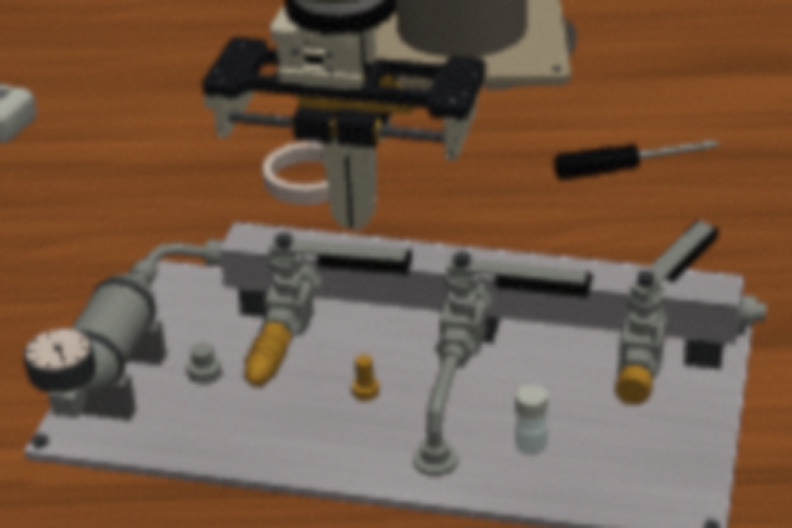

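```bash
python3 -m inch '[{"x":-2,"y":20,"z":0,"twist":0},{"x":-2,"y":20,"z":0,"twist":0},{"x":0,"y":10,"z":0,"twist":0},{"x":0,"y":7,"z":0,"twist":0},{"x":0,"y":0,"z":0,"twist":0}]'
python3 -c "
from h import *
where((28,62),'ve',.108)
"
```

```text
t: 8.25
tool_pos: [0.6035, -0.0936, 0.3002]
orientation: [-1.309, -1.038, 1.039]
force: [-0.2, 0.2, 0.7]
opening: 0.0006
t 8.25 tip local mm [30.1 61.9] tip z 0.1142 F [-0.2  0.2  0.7] open 0.0006
tool x vs ey (rad) 0.0 tilt [ 0.    -1.     0.001]
need tool mm [0.1 6.2 2.1]
```

```bash
python3 -m inch '[{"x":0,"y":6,"z":0,"twist":0},{"x":2,"y":0,"z":6,"twist":0},{"x":2,"y":0,"z":7,"twist":0},{"x":1,"y":0,"z":5,"twist":0},{"x":1,"y":0,"z":5,"twist":0},{"x":1,"y":0,"z":6,"twist":0},{"x":1,"y":0,"z":6,"twist":0},{"x":0,"y":0,"z":6,"twist":0},{"x":-1,"y":0,"z":6,"twist":0},{"x":0,"y":0,"z":0,"twist":0}]'
python3 -c "
from h import *
where((-15.8,69.3),'ve',.108)
c=imaging.read_camera('wrist'); cv2.imwrite('pics/w7.png',c['color'][:,:,::-1])
"
```

```text
t: 9.25
tool_pos: [0.5599, -0.0766, 0.2969]
orientation: [-1.314, -1.042, 1.036]
force: [4.6, -0.8, 2.9]
opening: 0.0006
t 9.25 tip local mm [-15.   68.5] tip z 0.1109 F [ 4.6 -0.8  2.9] open 0.0006
tool x vs ey (rad) 0.0 tilt [-0.    -1.    -0.006]
need tool mm [0.8 2.9 0.8]
```

View pics/w7.png

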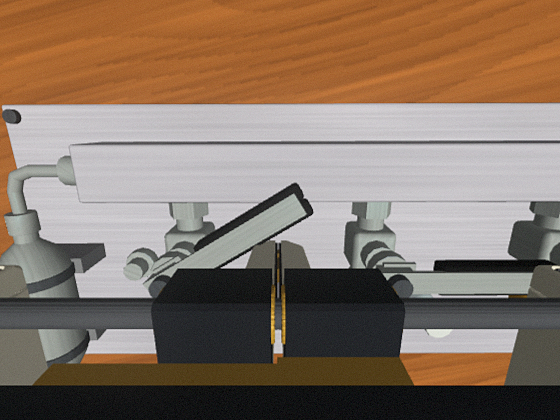

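The vent lever is turning and points from the nut at (160,285) to its tip at (305,200). The supply lever, from (400,283) to the right, is still across its pipe. Continuing.

```bash
python3 -m inch '[{"x":-1,"y":2,"z":6,"twist":0},{"x":-2,"y":0,"z":6,"twist":0},{"x":-3,"y":0,"z":6,"twist":0},{"x":-3,"y":0,"z":6,"twist":0},{"x":-4,"y":0,"z":5,"twist":0},{"x":-5,"y":0,"z":5,"twist":0},{"x":-5,"y":0,"z":4,"twist":0},{"x":-6,"y":0,"z":4,"twist":0},{"x":0,"y":0,"z":0,"twist":0}]'
python3 -c "
from h import *
where((-58,39),'ve',.108)
"
```

```text
t: 10.2
tool_pos: [0.5128, -0.0954, 0.2955]
orientation: [-1.315, -1.043, 1.035]
force: [5.1, 0.4, 7.8]
opening: 0.0007
t 10.2 tip local mm [-56.3  39.6] tip z 0.1095 F [5.1 0.4 7.8] open 0.0007
tool x vs ey (rad) 0.0 tilt [ 0.    -1.    -0.008]
need tool mm [-0.6  1.5  1.7]
```

```bash
python3 -m inch '[{"x":-4,"y":0,"z":2,"twist":0},{"x":-4,"y":0,"z":1,"twist":0},{"x":-3,"y":0,"z":0,"twist":0},{"x":0,"y":0,"z":0,"twist":0}]'
python3 -c "
from h import *
where((-60,27.5),'ve',.108)
c=imaging.read_camera('wrist'); cv2.imwrite('pics/w8.png',c['color'][:,:,::-1])
"
```

```text
t: 10.6
tool_pos: [0.5072, -0.1048, 0.2951]
orientation: [-1.313, -1.043, 1.035]
force: [1.0, 4.1, 9.5]
opening: 0.0004
t 10.6 tip local mm [-60.   29.3] tip z 0.1091 F [1.  4.1 9.5] open 0.0004
tool x vs ey (rad) 0.0 tilt [ 0.001 -1.    -0.005]
need tool mm [-1.8  1.1  0. ]
```

View pics/w8.png

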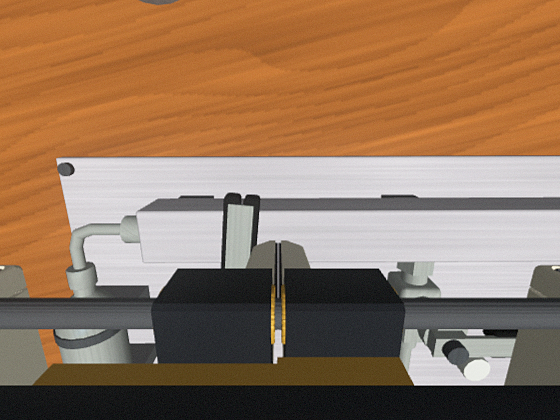

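```bash
python3 -m inch '[{"x":-2,"y":0,"z":0,"twist":0},{"x":-2,"y":0,"z":0,"twist":0},{"x":0,"y":0,"z":0,"twist":0}]'
python3 -c "
from h import *
where((-60,27.5),'ve',.108)"
python3 -m inch '[{"x":-2,"y":0,"z":0,"twist":0},{"x":0,"y":0,"z":0,"twist":0}]'
python3 -c "
from h import *
where((-60,27.5),'ve',.108)"
```

```text
t: 10.95
tool_pos: [0.506, -0.1083, 0.2948]
orientation: [-1.311, -1.042, 1.036]
force: [0.4, 5.9, 9.9]
opening: 0.0003
t 10.95 tip local mm [-60.6  25.7] tip z 0.1088 F [0.4 5.9 9.9] open 0.0003
tool x vs ey (rad) 0.001 tilt [ 0.002 -1.    -0.004]
need tool mm [ 1.8  0.8 -0.6]
t: 11.15
tool_pos: [0.5055, -0.1101, 0.2947]
orientation: [-1.311, -1.042, 1.036]
force: [-0.2, 6.8, 9.9]
opening: 0.0002
t 11.15 tip local mm [-60.8  23.8] tip z 0.1087 F [-0.2  6.8  9.9] open 0.0002
tool x vs ey (rad) 0.001 tilt [ 0.002 -1.    -0.004]
need tool mm [ 3.7  0.7 -0.8]
```

```bash
python3 -m inch '[{"x":-2,"y":0,"z":0,"twist":0},{"x":0,"y":0,"z":0,"twist":0}]'
python3 -c "
from h import *
where((-60,27.5),'ve',.108)"
python3 -m inch '[{"x":-2,"y":0,"z":0,"twist":0},{"x":0,"y":0,"z":0,"twist":0}]'
python3 -c "
from h import *
where((-60,27.5),'ve',.108)
c=imaging.read_camera('wrist'); cv2.imwrite('pics/w9.png',c['color'][:,:,::-1])"
```

```text
t: 11.35
tool_pos: [0.5052, -0.1111, 0.2947]
orientation: [-1.309, -1.044, 1.034]
force: [1.8, 12.9, 10.9]
opening: 0.0007
t 11.35 tip local mm [-60.8  23.3] tip z 0.1087 F [ 1.8 12.9 10.9] open 0.0007
tool x vs ey (rad) 0.001 tilt [ 0.004 -1.    -0.004]
need tool mm [ 4.2  0.8 -0.8]
t: 11.55
tool_pos: [0.505, -0.1119, 0.2948]
orientation: [-1.307, -1.046, 1.033]
force: [2.6, 20.3, 11.5]
opening: 0.0008
t 11.55 tip local mm [-60.9  23. ] tip z 0.1088 F [ 2.6 20.3 11.5] open 0.0008
tool x vs ey (rad) 0.002 tilt [ 0.007 -1.    -0.004]
need tool mm [ 4.5  0.8 -0.9]
```

View pics/w9.png

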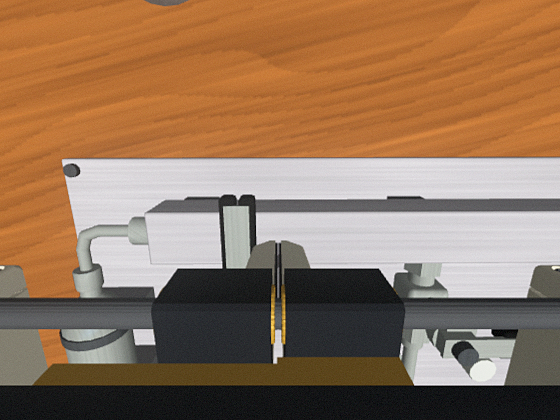

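The stop is reached: 20 N with the tip no longer advancing. The lever stands perpendicular to the bar. I'll back off sideways, lift away and check.

```bash
python3 -m inch '[{"x":5,"y":0,"z":0,"twist":0},{"x":8,"y":0,"z":0,"twist":0},{"x":2,"y":-20,"z":0,"twist":0},{"x":0,"y":-40,"z":0,"twist":0},{"x":0,"y":-40,"z":20,"twist":0},{"x":0,"y":-10,"z":40,"twist":0},{"x":20,"y":0,"z":40,"twist":0},{"x":30,"y":0,"z":30,"twist":0},{"x":30,"y":0,"z":0,"twist":0},{"x":0,"y":0,"z":0,"twist":0}]'
python3 - <<'E'
from h import *
where()
c=imaging.read_camera("top"); im=c['color'][140:270,185:385,::-1]; cv2.imwrite('pics/t10.png',cv2.resize(im,None,fx=4,fy=4,interpolation=cv2.INTER_CUBIC))
cv2.imwrite('pics/t10f.png',c['color'][:,:,::-1])
d=c["depth"]; v,u=np.mgrid[:420,:560]
p=np.stack([(u-c["cx"])/c["fx"]*d,(v-c["cy"])/c["fy"]*d,d],-1); w=(p-c["tvec"])@R.from_rotvec(c["rvec"]).as_matrix()
m0=(d>0)&(w[...,2]>.113)&(w[...,2]<.123)
q=w[...,:2]-PIV["su"]; lx=q@EX; ly=q@EY
m=m0&(ly>.03)&(ly<.1)&(abs(lx)<.03); print("su",m.sum(),np.polyfit(ly[m],lx[m],1))
q=w[...,:2]-PIV["ve"]; lx=q@EX; ly=q@EY
m=m0&(lx<-.03)&(lx>-.1)&(abs(ly)<.03); print("ve",m.sum(),np.polyfit(lx[m],ly[m],1))
E
```

```text
t: 12.6
tool_pos: [0.3984, 0.0097, 0.4025]
orientation: [-1.308, -1.042, 1.039]
force: [0.2, -0.3, 0.0]
opening: 0.0007
t 12.6 tip local mm [-193.1  -23.8] tip z 0.2165 F [ 0.2 -0.3  0. ] open 0.0007
tool x vs ey (rad) 0.003 tilt [ 0.001 -1.    -0.001]
su 137 [-0.02029196 -0.00110557]
ve 141 [0.01382107 0.00064766]
```

View pics/t10.png

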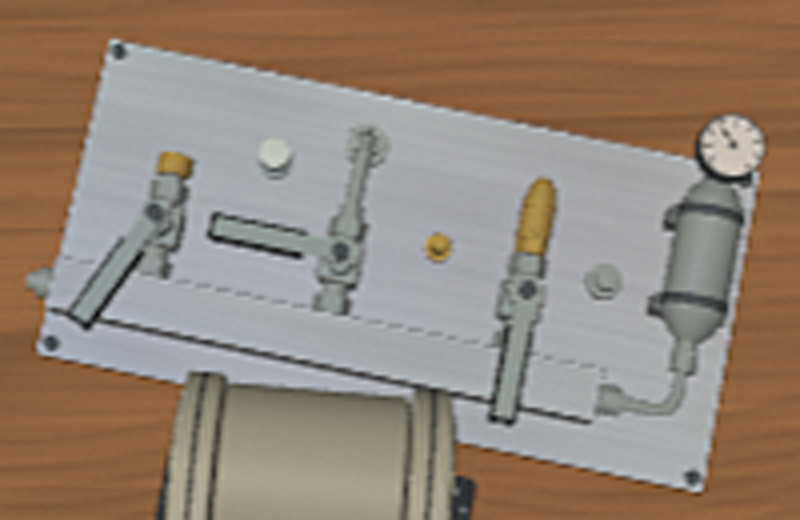

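View pics/t10f.png

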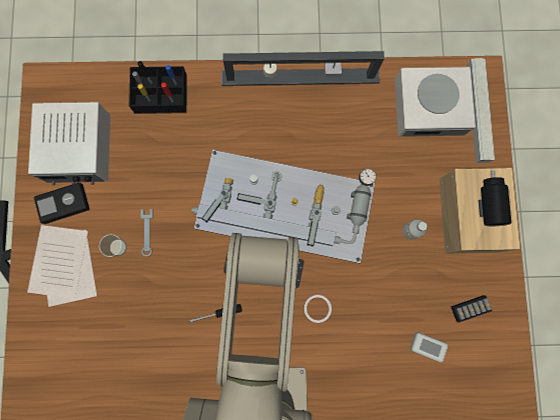

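```bash
python3 - <<'E'
import cv2,numpy as np
a=cv2.imread("pics/t5.png").astype(int);b=cv2.imread("pics/t10.png").astype(int)
d=abs(a-b).max(2)
print("supply region",d[190:270,195:360].max(),"takeoff",d[140:330,60:190].max(),"vial",d[130:180,250:300].max(),"plug",d[260:305,580:630].max())
from plant import robot
s=robot.read_state(); print(s["t"],s["force"],abs(s["dq"]).max())
robot.close_job()
E
```

```text
supply region 5 takeoff 103 vial 4 plug 4
12.65 [ 0.44025036  0.16215614 -0.4150633 ] 0.044537961022855524
the job is handed in; nothing more can be done
```

```bash
python3 - <<'E'
import cv2,numpy as np
a=cv2.imread("pics/t5.png").astype(int);b=cv2.imread("pics/t10.png").astype(int)
d=abs(a-b).max(2); print(d[140:330,60:160].max()); print(np.argwhere(d[140:330,60:190]>20).min(0)+[140,60])
A=cv2.imread("pics/top0.png").astype(int);B=cv2.imread("pics/t10f.png").astype(int);D=abs(A-B).max(2)
for n,(u0,u1,v0,v1) in dict(takeoff=(200,228,172,225),vial=(245,262,170,188),fit=(289,300,196,201),plug=(328,344,205,217),bottle=(400,430,215,240),beaker=(95,130,230,260),spanner=(138,156,205,258)).items(): print(n,D[v0:v1,u0:u1].max())
E
```

```text
4
[295 172]
takeoff 5
vial 5
fit 4
plug 4
bottle 5
beaker 5
spanner 5
```

I shut the supply valve first, then opened the vent valve, pushing both levers with the closed fingertips and never gripping them. The job was handed in at 12.65 s with the hand well clear, about 0.22 m above the table and with no contact force.

- **Supply lever (middle valve):** I pushed it until the stop showed, about 24 N with almost no further motion. It measured 0.00–0.01 rad before I touched the vent. A later depth fit gave 0.02 rad, which I take as noise because the lever's pixels had not changed between the two pictures.
- **Vent lever (right valve, ribbed silencer):** I pushed it to its stop, about 20 N. The final depth fit put it in line with its pipe to within about 0.014 rad.
- **Everything else:** comparing the first and last top pictures, the take-off lever, vial, fitting, plug, bottle, beaker and spanner show no change beyond image noise. One check around the take-off valve did flag a difference, but I only looked into it after handing in. It was the arm in the corner of the earlier picture, and the take-off lever itself was unchanged.
- **Camera disagreement:** the scene camera placed the valves up to about 13 mm further from the robot by hand-picked pixels, and a few mm by depth. I mostly trusted the top camera, and a wrist-camera check of the supply lever tip agreed to about 1 pixel.

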